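# Back the fluting jig off one notch

## Task

A flute was skipped on the chair leg in the fluting jig. Using fingertips only, push the red pawl's ball lever over to lift the pawl until it rests clear of the ratchet wheel, push the wheel backward (the way the pawl was stopping it) exactly one notch by a peg, then push the pawl over again so that it drops fully into the teeth, with the tooth bearing on it. Do not force anything on the jig, and leave the sanding block, tape measure, chisel and try square where they lie.

Things in the scene. Friction and masses are not known exactly. Their poses are not given: they have to be found in the camera images.
- fluting_jig: Plywood fluting jig fixed to the bench: board 150 (x) x 310 (y) x 18 mm, two uprights, a turned chair leg between them. Origin mid-board on the bench, z up; y along the spindle, from the wheel end (-y) to the tailstock; x level and square to it, away from the robot at yaw 0. Spindle axis at x 0, z 105 mm. Highest fixed part: the upright at y -126 to -106 mm, z up to 143 mm.
- wheel_axle (a point): Centre of the dark steel ratchet wheel: 12 teeth (30 degrees each), outer radius 70 mm, 14 mm thick, outer face toward -y of the jig. Jig frame (0, -143, 105) mm; fixed to the jig. Four wooden pegs stand out of the outer face, 48 mm from the axis, 90 degrees apart, 14 mm thick, ending 58 mm from the face (jig y -150 to -208 mm).
- top_peg (a point): Middle of the uppermost peg, on its centre line, 29 mm from the wheel's outer face; turns with the wheel. At wheel joint 0 it is at jig (-12, -179, 151) mm, at joint 0.524 at (12, -179, 151) mm. Pushing it toward +x of the jig turns the wheel backward; this takes about 2.5 N with the pawl lifted, and the wheel stays where it is left.
- ratchet_wheel (a joint): Wheel angle, rad; positive = backward (its top goes toward +x of the jig). 0: tooth bearing on the pawl in the present notch; 0.524: tooth bearing on the pawl one notch back. Starts at -0.05 to 0. The lowered pawl stops backward turning at a notch: a wheel left short can be pushed on until it stops there. Gone past 0.524, the pawl lands on a tooth top instead.
- pawl (a joint): Angle of the red pawl, rad. 0: fully down in the teeth; 0.9: fully lifted, leaning back on its stop pin. Free on its pivot and weighted, so it falls to the nearer end by itself: above about 0.45 it falls back to 0.9, below about 0.25 it drops into the teeth. Moving it takes under 1 N.
- pawl_ball (a point): Centre of the black ball, 18 mm across, on the pawl's lever, 100 mm from the pivot (an axis along jig y at jig x 83, z 104 mm). It moves in the wheel's plane: jig (57, -143, 201) mm at pawl 0; (103, -143, 202) at 0.45; (143, -143, 184) at 0.9. Push it toward +x of the jig to lift the pawl, toward -x to put it down.
- sanding_block: Loose brown sanding block, 60 x 100 x 31 mm, left of the jig. Origin: centre of its underside.
- yellow_tape_measure: Loose yellow tape measure, 35 x 84 x 69 mm, right of the jig's wheel. Origin: centre of its underside.
- chisel_yellow: Loose chisel with a yellow handle, 32 x 242 x 35 mm, behind the jig. Origin: centre of its underside.
- try_square: Loose try square, wooden stock and steel blade, 197 x 111 x 18 mm, behind the jig's wheel. Origin: centre of its underside.

How it is judged:
By the outcome, as a careful person would: the job done as asked, in the order asked, and still so for the second after the job is handed in, with the robot touching nothing.
It also fails if it takes over 61 s, if anything falls off the work surface, if the arm or the gripper's body presses on something with over 40 N, if the wrist force passes 120 N, or if a joint passes its speed limit or range.

## Robot

A 6-joint arm with a two-finger parallel gripper is mounted at the origin on a cart in front of the work surface, level with it; the furniture and walls round the work are solid. World frame = base frame: x ahead of the robot, y to its left, z up, the work surface at z = 0. Lengths are in m, angles in rad, forces in N, time in s.
With the tool pointing down it reaches from about 0.4 to 0.825 m from the base axis. Payload 7 kg.
Tool frame: the origin (TCP) lies at the very end of the fingers, on their centre line; the grasp point (between the pads) lies 19 mm behind it; z points along the fingers, y is the line along which they close (so a half turn about z gives the same grasp; the last joint's range is limited). The gripper opens to 88 mm and grips with 3 to 60 N. Pads are 19 mm wide; open, the fingers measure 130 mm over their backs; the gripper's body (78 mm by 193 mm) begins 47 mm behind the grasp point.
Start: joints at [-0.845, 0.359, 0.012, 0, -1.224, -0.288], TCP at [0.286, -0.611, 0.227] pointing down, gripper open.
Joint ranges: [-3.07, 3.07], [-1.43, 2.12], [-1.02, 1.25], [-3.03, 1.67], [-3.05, -0], [-3.03, 3.03]. Speed limits (rad/s): [2.39, 2.39, 3.01, 3.14, 3.14, 3.14].

## Interface

Orientations are given as [roll, pitch, yaw] about the fixed x, y, z axes, in that order (R = Rz(yaw) Ry(pitch) Rx(roll)).
In Python, from station import arm gives the robot as it stands. The module is installed in compiled form; this text tells all that it offers.
- The arm moves only by the shell command python3 -m crank 'ROWS' [FORCE]. ROWS is JSON, a list of rows, each an object of numbers: "dx", "dy", "dz": the shift along the world's x, y, z in m; "twist": the turn about the world's z in degrees; "grip": the opening, from -1 (shut) to 1 (fully open). A call has exactly 5 rows; each row is the pose to reach, as a shift and turn from the pose commanded when the call began; what a row does not reach only later rows make up. A row lasts 1/12 s, in which the tool goes at most 41.7 mm and 7.16 degrees, less where a joint would pass 70% of its speed; a pose out of reach is approached as far as the arm can. A call with a gripper value outside its range is refused whole. The fingers move at their own pace and stop on an object; FORCE is the grip in N (left out, the last holds). Time passes only in rows, so rows that repeat a pose let the fingers close, or fill a call up. It gives the time, the measured TCP pose, the force, the opening and the grip force at its end, in the units of the state.
- arm.get_state(): the state, without advancing time (a new reading comes with each control period).
- arm.grab_frame(name): name is "side" or "top" or "wrist"; returns the picture (420x560x3 uint8, red, green, blue); there is no depth.
- arm.get_calibration(name): a dict with "fx", "fy", "cx", "cy" (pixels), "cam_to_world" (4x4, takes a point from camera to world coordinates); the wrist camera has in their place "tool_from_camera" (4x4, takes a point from camera to tool coordinates, whose origin is the TCP and whose axes are the flange's). Camera axes: x right, y down, z forward; pixel columns grow to the right and rows downward; lengths in m; the calibration is good to about 2 mm. A picture is of the moment at which its call begins: read the wrist's pose just before it. get_calibration takes no time and is no camera call.
- arm.job_done(): hands the job in; it is judged then, once.
The state is a dict: "t": time; "q": joint angles; "qd": joint speeds; "joint_efforts": joint torques, N m; "eef_pos": TCP position; "ee_rot": TCP orientation; "force": force on the tool from outside, world axes, zero at the start; "moment": the same for the moment, N m; "width": finger opening in m; "gripper_force": force on a finger pad.
Only numpy, scipy, OpenCV 4.12 (cv2) and the standard library are available. Lean on these libraries where they do the work, as an engineer would, in place of code of your own. Each camera call takes 0.05 s, during which the arm holds its last target. There are 200 camera calls.

## Working session

There is one attempt and no reset: what is moved stays moved. The work goes in short steps, Python scripts to look and compute and a shell command to move; the robot and the scene stay as the last step left them, time stands still between calls to the robot, and variables do not carry over. Pictures are saved under pics/ and viewed, at most 10 in all, crops included, and the job is handed in when it is done.

```bash
mkdir -p pics
python3 - <<'E'
from station import arm
import cv2,numpy as np
s=arm.get_state();print(s)
for n in("side","top"):
    cv2.imwrite(f"pics/{n}0.png",arm.grab_frame(n)[:,:,::-1])
    c=arm.get_calibration(n);print(n,c)
E
```

```text
{'t': 0.0, 'q': array([-8.44883070e-01,  3.59382036e-01,  1.10258765e-02, -3.50949643e-04,
       -1.22412793e+00, -2.88111237e-01]), 'qd': array([-1.36140183e-03,  5.55290968e-04,  1.20260049e-04,  8.09649970e-04,
        5.50830772e-05,  8.39934101e-04]), 'joint_efforts': array([ 3.86285219e-04, -5.82716346e+01,  2.93060070e+01,  6.99741930e+00,
        6.86577841e-03, -1.55766948e-04]), 'eef_pos': array([ 0.28592108, -0.61088021,  0.22561135]), 'ee_rot': array([ 3.13988071e+00, -1.63296182e-04, -2.70391001e+00]), 'force': array([0.75666704, 0.02295424, 0.64192256]), 'moment': array([-0.05119344,  0.00035915, -0.02538462]), 'gripper_force': 0.0, 'width': 0.08753512888508937}
side {'fx': 439.42428209022233, 'fy': 439.42428209022233, 'cx': 278.38967743135936, 'cy': 209.90465701646355, 'cam_to_world': array([[-0.98599816, -0.1122915 ,  0.12328118,  0.41131388],
       [-0.16632891,  0.60936755, -0.77524569,  0.83851192],
       [ 0.01192995, -0.78489605, -0.6195126 ,  0.897708  ],
       [ 0.        ,  0.        ,  0.        ,  1.        ]])}
top {'fx': 501.67762121113276, 'fy': 501.67762121113276, 'cx': 268.28156536460625, 'cy': 201.4163035673179, 'cam_to_world': array([[-0.00879591, -0.99223254,  0.12408553,  0.418753  ],
       [-0.99992835,  0.0097352 ,  0.00696533, -0.10093196],
       [-0.00811922, -0.12401537, -0.99224708,  1.41874486],
       [ 0.        ,  0.        ,  0.        ,  1.        ]])}
```

View pics/side0.png

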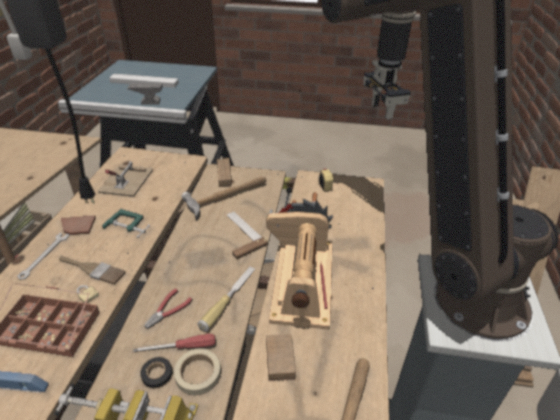

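View pics/top0.png

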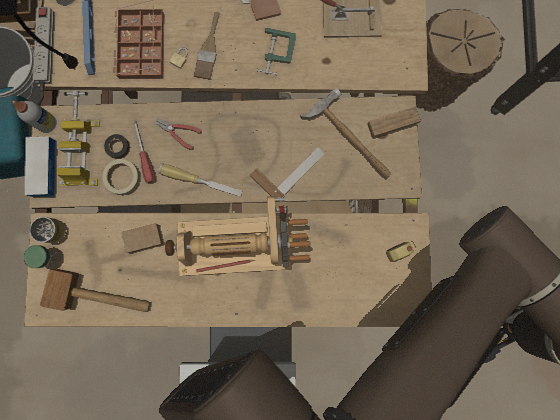

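The side view shows the jig near (300,260). The top view shows the board spanning about (178–285, 213–276), with the pegs at (290–312, 222–260). I'll zoom in next.

Run:
```python
import cv2,numpy as np
a=cv2.imread("pics/top0.png")[190:290,165:325];b=cv2.imread("pics/side0.png")[160:330,240:360]
a=cv2.resize(a,None,fx=5,fy=5,interpolation=cv2.INTER_CUBIC)
cv2.imwrite("pics/topc.png",a)
cv2.imwrite("pics/sidec.png",cv2.resize(b,None,fx=3.5,fy=3.5,interpolation=cv2.INTER_CUBIC))
```

```text
(no output)
```

View pics/topc.png

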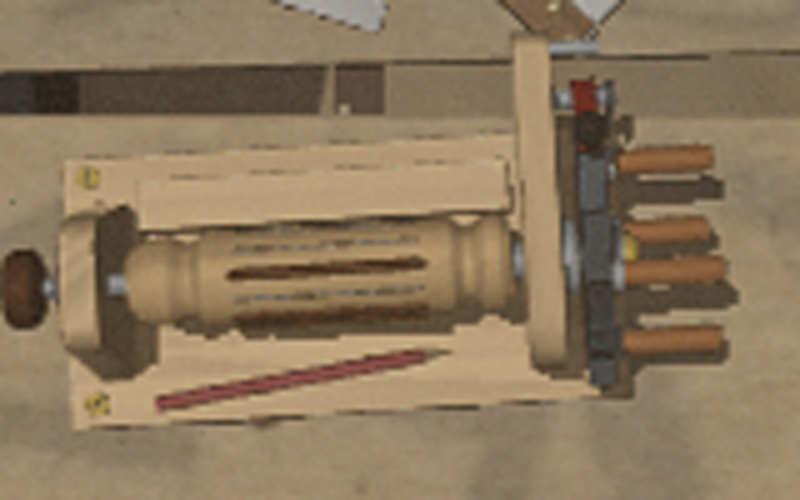

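View pics/sidec.png

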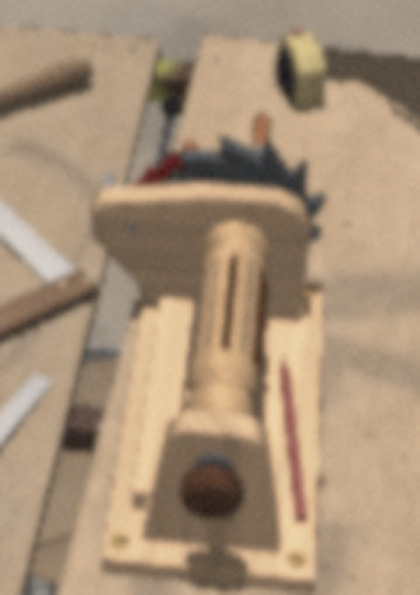

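The top crop is clear. The tailstock-side board corners are at (66,160) and (75,428). The peg tips are at (713,158), (717,228), (725,268) (the top peg) and (722,340). The ball is at (592,130), so the pawl is down. I'll fit the jig pose to these known points.

```bash
cat > h.py <<'E'
import numpy as np
from station import arm
def proj(n,P):
    c=arm.get_calibration(n);T=np.linalg.inv(c["cam_to_world"]);p=(T[:3,:3]@np.atleast_2d(P).T).T+T[:3,3]
    return np.c_[c["fx"]*p[:,0]/p[:,2]+c["cx"],c["fy"]*p[:,1]/p[:,2]+c["cy"]]
def ray(n,uv,z):
    c=arm.get_calibration(n);M=c["cam_to_world"];d=M[:3,:3]@[(uv[0]-c["cx"])/c["fx"],(uv[1]-c["cy"])/c["fy"],1]
    return M[:3,3]+d*(z-M[2,3])/d[2]
def j2w(X,P):
    c,s=np.cos(X[2]),np.sin(X[2]);P=np.atleast_2d(P)
    return P@np.array([[c,s,0],[-s,c,0],[0,0,1]])+[X[0],X[1],0]
E
python3 - <<'E'
from h import *
from scipy.optimize import least_squares
J=np.array([[75,155,18],[-75,155,18],[46,-208,117],[12,-208,59],[-12,-208,151],[-46,-208,93],[57,-143,205]])/1e3
px=np.array([[66,160],[75,428],[713,158],[717,228],[725,268],[722,340],[592,130]])/5+[165,190]
W=np.array([ray("top",p,z) for p,z in zip(px,J[:,2])]);print(W.round(4))
r=least_squares(lambda X:(j2w(X,J)-W)[:,:2].ravel(),[.5,0,0]);X=r.x
print(X,(1e3*(j2w(X,J)-W)).round(1));np.save("X.npy",X)
print("ball",j2w(X,np.array([[57,-143,201],[103,-143,202],[143,-143,184]])/1e3),"peg",j2w(X,np.array([[-12,-179,151],[12,-179,151]])/1e3))
print(3.5*(proj("side",j2w(X,np.array([[57,-143,201],[-75,155,18],[75,155,18],[-12,-208,151]])/1e3))-[240,160]))
for p in([400,250],[150,238],[210,180]):print(ray("top",p,.03))
E
```

```text
[[ 0.5382  0.162   0.018 ]
 [ 0.3895  0.155   0.018 ]
 [ 0.5276 -0.1936  0.117 ]
 [ 0.4945 -0.1992  0.059 ]
 [ 0.4692 -0.1962  0.151 ]
 [ 0.4338 -0.1982  0.093 ]
 [ 0.5345 -0.1288  0.205 ]]
[0.47110441 0.00891553 0.04920406] [[ 0.1  5.4 -0. ]
 [-0.9  5.1 -0. ]
 [-0.4 -3.   0. ]
 [-1.2  0.9  0. ]
 [ 0.2 -3.3 -0. ]
 [ 1.6 -2.9  0. ]
 [ 0.6 -2.3 -0. ]]
ball [[ 0.53506876 -0.1311079   0.201     ]
 [ 0.58101309 -0.12884543  0.202     ]
 [ 0.62096468 -0.12687806  0.184     ]] peg [[ 0.4679229  -0.17045804  0.151     ]
 [ 0.49189385 -0.16927762  0.151     ]]
[[174.06819151 100.35954735]
 [314.02411379 577.23443473]
 [ 99.97471369 554.94544488]
 [262.90012144 110.81003288]]
[ 0.45419767 -0.45230187  0.03      ]
[0.49351836 0.23734174 0.03      ]
[0.65461923 0.07190557 0.03      ]
```

```bash
python3 -m crank '[{"dx":0.015,"dy":0.035,"dz":0.008,"twist":-5,"grip":-1},{"dx":0.03,"dy":0.07,"dz":0.016,"twist":-10,"grip":-1},{"dx":0.045,"dy":0.105,"dz":0.024,"twist":-15,"grip":-1},{"dx":0.06,"dy":0.14,"dz":0.03,"twist":-20,"grip":-1},{"dx":0.075,"dy":0.175,"dz":0.03,"twist":-22.2,"grip":-1}]' 10
python3 -m crank '[{"dx":0.015,"dy":0.035,"grip":-1},{"dx":0.03,"dy":0.07,"grip":-1},{"dx":0.045,"dy":0.105,"grip":-1},{"dx":0.06,"dy":0.14,"grip":-1},{"dx":0.075,"dy":0.175,"grip":-1}]'
```

```text
t: 0.52
eef_pos: [0.3617, -0.4351, 0.2575]
ee_rot: [-3.141, 0.001, -3.097]
force: [2.0, 0.7, 0.3]
width: 0.06
gripper_force: 0.0invalid input at $[0]: expected keys dx, dy, dz, twist, grip
```

```bash
python3 -m crank '[{"dx":0.012,"dy":0.03,"dz":0,"twist":0,"grip":-1},{"dx":0.025,"dy":0.06,"dz":0,"twist":0,"grip":-1},{"dx":0.037,"dy":0.09,"dz":0,"twist":0,"grip":-1},{"dx":0.05,"dy":0.12,"dz":0,"twist":0,"grip":-1},{"dx":0.062,"dy":0.151,"dz":0,"twist":0,"grip":-1}]'
python3 -m crank '[{"dx":0.012,"dy":0.03,"dz":0,"twist":0,"grip":-1},{"dx":0.025,"dy":0.06,"dz":0,"twist":0,"grip":-1},{"dx":0.037,"dy":0.09,"dz":0,"twist":0,"grip":-1},{"dx":0.05,"dy":0.12,"dz":0,"twist":0,"grip":-1},{"dx":0.062,"dy":0.151,"dz":0,"twist":0,"grip":-1}]'
python3 - <<'E'
from h import *
import cv2
t=arm.grab_frame("top")[170:290,205:365];w=arm.grab_frame("wrist");print(arm.get_calibration("wrist"))
t=cv2.resize(t,(560,420),interpolation=cv2.INTER_CUBIC)
cv2.imwrite("pics/a.png",np.hstack([cv2.resize(t,(400,300)),cv2.resize(w,(400,300))])[:,:,::-1])
E
```

```text
t: 0.93
eef_pos: [0.4233, -0.2838, 0.2564]
ee_rot: [3.141, -0.0, -3.091]
force: [0.9, -0.2, 0.3]
width: 0.0264
gripper_force: 0.0
t: 1.35
eef_pos: [0.4853, -0.1327, 0.2564]
ee_rot: [3.141, -0.0, -3.091]
force: [0.6, -0.5, -0.2]
width: 0.0004
gripper_force: 0.0
{'fx': 291.8658578738767, 'fy': 291.8658578738767, 'cx': 279.8621865801185, 'cy': 209.41412573736702, 'tool_from_camera': array([[ 8.17712362e-04, -9.64139592e-01, -2.65394384e-01,
         7.05553557e-02],
       [ 9.99997664e-01,  2.57399847e-04,  2.14601779e-03,
        -4.13110379e-04],
       [-2.00074824e-03, -2.65395519e-01,  9.64137550e-01,
        -1.57201871e-01],
       [ 0.00000000e+00,  0.00000000e+00,  0.00000000e+00,
         1.00000000e+00]])}
```

View pics/a.png

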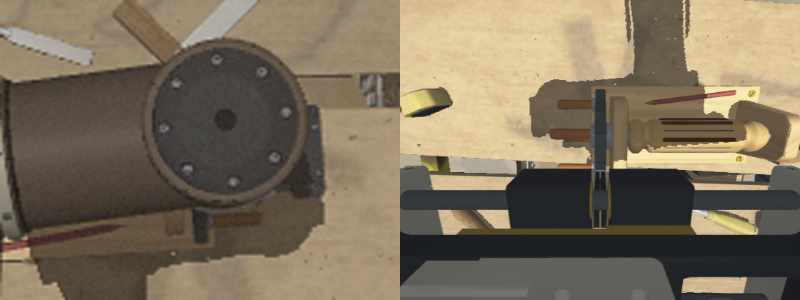

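```bash
python3 -m crank '[{"dx":0,"dy":0,"dz":-0.03,"twist":0,"grip":-1},{"dx":0,"dy":0,"dz":-0.06,"twist":0,"grip":-1},{"dx":0.005,"dy":0,"dz":-0.066,"twist":0,"grip":-1},{"dx":0.015,"dy":0.001,"dz":-0.066,"twist":0,"grip":-1},{"dx":0.025,"dy":0.001,"dz":-0.066,"twist":0,"grip":-1}]'
python3 -m crank '[{"dx":0.009,"dy":0,"dz":0,"twist":0,"grip":-1},{"dx":0.018,"dy":0.001,"dz":0,"twist":0,"grip":-1},{"dx":0.027,"dy":0.001,"dz":0,"twist":0,"grip":-1},{"dx":0.036,"dy":0.002,"dz":0,"twist":0,"grip":-1},{"dx":0.045,"dy":0.002,"dz":0,"twist":0,"grip":-1}]'
python3 -m crank '[{"dx":0.005,"dy":0,"dz":0,"twist":0,"grip":-1},{"dx":0.01,"dy":0.001,"dz":0,"twist":0,"grip":-1},{"dx":0.015,"dy":0.001,"dz":0,"twist":0,"grip":-1},{"dx":0.018,"dy":0.001,"dz":0,"twist":0,"grip":-1},{"dx":0.018,"dy":0.001,"dz":0,"twist":0,"grip":-1}]'
python3 - <<'E'
from h import *
import cv2
t=arm.grab_frame("side")[160:280,260:420];w=arm.grab_frame("wrist")
cv2.imwrite("pics/b.png",np.hstack([cv2.resize(t,(400,300),interpolation=cv2.INTER_CUBIC),cv2.resize(w,(400,300))])[:,:,::-1])
E
```

```text
t: 1.87
eef_pos: [0.5115, -0.1338, 0.1916]
ee_rot: [-3.141, 0.0, -3.091]
force: [0.4, -0.0, 1.1]
width: 0.0002
gripper_force: 0.0
t: 2.28
eef_pos: [0.5564, -0.1313, 0.1909]
ee_rot: [3.142, 0.001, -3.091]
force: [-0.3, 0.4, -0.0]
width: 0.0006
gripper_force: 0.0
t: 2.7
eef_pos: [0.5736, -0.1303, 0.1905]
ee_rot: [-3.142, -0.0, -3.091]
force: [0.3, -0.0, -0.2]
width: 0.0006
gripper_force: 0.0
```

View pics/b.png

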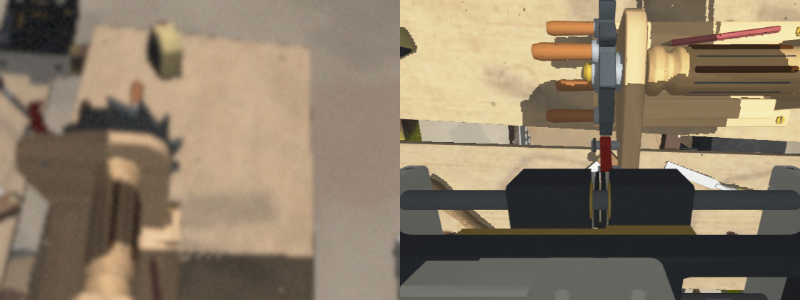

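The finger passed the ball's tipping point. The side view shows the red pawl standing up at (35,115), with the lever leaning back to (5,95). Next I retract and go down in front of the top peg.

```bash
python3 -m crank '[{"dx":-0.03,"dy":-0.005,"dz":0.01,"twist":0,"grip":-1},{"dx":-0.06,"dy":-0.015,"dz":0.012,"twist":0,"grip":-1},{"dx":-0.09,"dy":-0.025,"dz":0.012,"twist":0,"grip":-1},{"dx":-0.12,"dy":-0.037,"dz":0.012,"twist":0,"grip":-1},{"dx":-0.141,"dy":-0.046,"dz":0.012,"twist":0,"grip":-1}]'
python3 -m crank '[{"dx":0,"dy":0,"dz":0,"twist":0,"grip":-1},{"dx":0,"dy":0,"dz":-0.02,"twist":0,"grip":-1},{"dx":0,"dy":0,"dz":-0.04,"twist":0,"grip":-1},{"dx":0,"dy":0,"dz":-0.058,"twist":0,"grip":-1},{"dx":0,"dy":0,"dz":-0.058,"twist":0,"grip":-1}]'
python3 - <<'E'
from h import *
import cv2
t=arm.grab_frame("side")[160:280,260:420];w=arm.grab_frame("wrist")
cv2.imwrite("pics/c.png",np.hstack([cv2.resize(t,(400,300),interpolation=cv2.INTER_CUBIC),cv2.resize(w,(400,300))])[:,:,::-1])
print(arm.get_state()["force"])
E
```

```text
t: 3.22
eef_pos: [0.4293, -0.1767, 0.2027]
ee_rot: [3.141, 0.0, -3.091]
force: [0.0, -0.4, -0.1]
width: 0.0007
gripper_force: 0.0
t: 3.63
eef_pos: [0.43, -0.176, 0.1418]
ee_rot: [3.141, -0.005, -3.092]
force: [-0.9, 0.0, -1.0]
width: 0.0005
gripper_force: 0.0
[ 0.38669766  0.1692355  -0.17036125]
```

View pics/c.png

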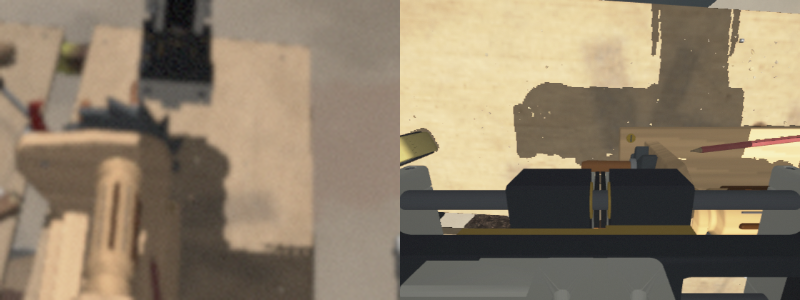

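The gripper stands in front of the top peg, with the peg at about (605,165) in the wrist view, and the pawl is still lifted. I'll push to about 0.42 rad, deliberately short of the notch.

```bash
python3 -m crank '[{"dx":0.005,"dy":0,"dz":0,"twist":0,"grip":-1},{"dx":0.01,"dy":0,"dz":0,"twist":0,"grip":-1},{"dx":0.015,"dy":0.001,"dz":0,"twist":0,"grip":-1},{"dx":0.02,"dy":0.001,"dz":0,"twist":0,"grip":-1},{"dx":0.024,"dy":0.001,"dz":0,"twist":0,"grip":-1}]'
python3 -m crank '[{"dx":0.004,"dy":0,"dz":0,"twist":0,"grip":-1},{"dx":0.008,"dy":0,"dz":0,"twist":0,"grip":-1},{"dx":0.012,"dy":0.001,"dz":0,"twist":0,"grip":-1},{"dx":0.015,"dy":0.001,"dz":0,"twist":0,"grip":-1},{"dx":0.017,"dy":0.001,"dz":0,"twist":0,"grip":-1}]'
python3 -m crank '[{"dx":0,"dy":0,"dz":0,"twist":0,"grip":-1},{"dx":-0.006,"dy":0,"dz":0,"twist":0,"grip":-1},{"dx":-0.015,"dy":0,"dz":0,"twist":0,"grip":-1},{"dx":-0.025,"dy":0,"dz":0.01,"twist":0,"grip":-1},{"dx":-0.025,"dy":0,"dz":0.04,"twist":0,"grip":-1}]'
python3 -m crank '[{"dx":0,"dy":0,"dz":0.04,"twist":0,"grip":-1},{"dx":0.03,"dy":0.01,"dz":0.06,"twist":0,"grip":-1},{"dx":0.065,"dy":0.02,"dz":0.06,"twist":0,"grip":-1},{"dx":0.1,"dy":0.03,"dz":0.06,"twist":0,"grip":-1},{"dx":0.13,"dy":0.04,"dz":0.06,"twist":0,"grip":-1}]'
python3 - <<'E'
from h import *
import cv2
w=arm.grab_frame("wrist");s=arm.get_state();print(s["eef_pos"],s["ee_rot"])
t=arm.grab_frame("side")[160:280,260:420]
cv2.imwrite("pics/w.png",w[:,:,::-1])
cv2.imwrite("pics/d.png",np.hstack([cv2.resize(t,(320,420),interpolation=cv2.INTER_CUBIC)[:,:240],w])[:,:,::-1])
E
```

```text
t: 4.15
eef_pos: [0.4561, -0.1753, 0.1448]
ee_rot: [3.142, -0.001, -3.091]
force: [-4.1, 0.5, 2.5]
width: 0.0003
gripper_force: 1.9
t: 4.57
eef_pos: [0.4736, -0.1742, 0.1445]
ee_rot: [3.141, 0.0, -3.091]
force: [-2.8, -0.1, 0.9]
width: 0.0006
gripper_force: 1.3
t: 4.98
eef_pos: [0.4433, -0.1738, 0.1813]
ee_rot: [3.14, -0.007, -3.092]
force: [0.5, 0.4, -0.5]
width: 0.0004
gripper_force: 0.0
t: 5.4
eef_pos: [0.5796, -0.1337, 0.2456]
ee_rot: [3.141, 0.003, -3.091]
force: [-0.1, 0.9, -0.7]
width: 0.0007
gripper_force: 0.0
[ 0.58382357 -0.13244306  0.24413794] [-3.14108468e+00  2.30566720e-03 -3.08996027e+00]
```

View pics/d.png

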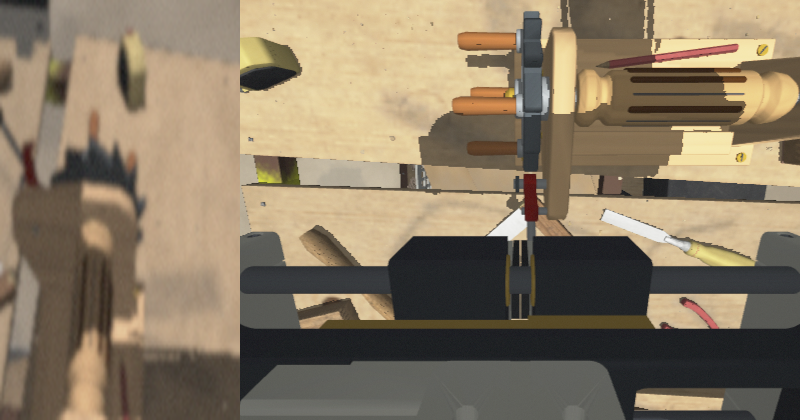

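The pawl is still up and the wheel has turned. The top peg's tip is at wrist pixel (214,105), the tailward peg tips are at (219,41) and (229,148), and the red pawl is at (291,195). Now I'll measure the angle.

Run:
```python
from h import *
from scipy.spatial.transform import Rotation as Ro
from scipy.optimize import least_squares
X=np.load("X.npy");c=arm.get_calibration("wrist")
T=np.eye(4);T[:3,:3]=Ro.from_euler("xyz",[-3.1411,.0023,-3.09]).as_matrix();T[:3,3]=[.5838,-.1324,.2441]
def pr(P):
    M=np.linalg.inv(T@c["tool_from_camera"]);p=P@M[:3,:3].T+M[:3,3];return np.c_[c["fx"]*p[:,0]/p[:,2]+c["cx"],c["fy"]*p[:,1]/p[:,2]+c["cy"]]
def pegs(a):
    b=a-.2527+np.array([0,np.pi/2,-np.pi/2]);return np.c_[.048*np.sin(b),-.208+0*b,.105+.048*np.cos(b)]
obs=np.array([[214,105],[229,148],[219,41]])
for a in(0,.4,.45,.5,.524,.6):print(a,pr(j2w(X,pegs(a))).round(0).tolist())
```

```text
0 [[202.0, 66.0], [215.0, 141.0], [215.0, 39.0]]
0.4 [[203.0, 92.0], [219.0, 141.0], [210.0, 31.0]]
0.45 [[203.0, 95.0], [220.0, 141.0], [210.0, 31.0]]
0.5 [[204.0, 98.0], [220.0, 140.0], [209.0, 31.0]]
0.524 [[204.0, 100.0], [220.0, 140.0], [209.0, 30.0]]
0.6 [[205.0, 105.0], [221.0, 139.0], [208.0, 31.0]]
```

The offset relative to the other pegs gives about 0.46 rad, which matches the TCP estimate. Next I go behind the ball.

```bash
python3 -m crank '[{"dx":0.025,"dy":0.003,"dz":0,"twist":0,"grip":-1},{"dx":0.05,"dy":0.006,"dz":0,"twist":0,"grip":-1},{"dx":0.069,"dy":0.008,"dz":0,"twist":0,"grip":-1},{"dx":0.069,"dy":0.008,"dz":0,"twist":0,"grip":-1},{"dx":0.069,"dy":0.008,"dz":-0.025,"twist":0,"grip":-1}]'
python3 -m crank '[{"dx":0,"dy":0,"dz":-0.02,"twist":0,"grip":-1},{"dx":0,"dy":0,"dz":-0.04,"twist":0,"grip":-1},{"dx":-0.003,"dy":0,"dz":-0.04,"twist":0,"grip":-1},{"dx":-0.01,"dy":0,"dz":-0.04,"twist":0,"grip":-1},{"dx":-0.018,"dy":-0.001,"dz":-0.038,"twist":0,"grip":-1}]'
python3 -m crank '[{"dx":-0.008,"dy":0,"dz":0.003,"twist":0,"grip":-1},{"dx":-0.016,"dy":0,"dz":0.006,"twist":0,"grip":-1},{"dx":-0.024,"dy":-0.001,"dz":0.008,"twist":0,"grip":-1},{"dx":-0.032,"dy":-0.002,"dz":0.009,"twist":0,"grip":-1},{"dx":-0.04,"dy":-0.002,"dz":0.009,"twist":0,"grip":-1}]'
python3 -m crank '[{"dx":-0.006,"dy":0,"dz":0.001,"twist":0,"grip":-1},{"dx":-0.012,"dy":0,"dz":0.002,"twist":0,"grip":-1},{"dx":-0.018,"dy":-0.001,"dz":0.002,"twist":0,"grip":-1},{"dx":-0.022,"dy":-0.001,"dz":0.002,"twist":0,"grip":-1},{"dx":-0.022,"dy":-0.001,"dz":0.002,"twist":0,"grip":-1}]'
```

```text
t: 5.92
eef_pos: [0.6496, -0.1266, 0.2237]
ee_rot: [-3.14, 0.007, -3.09]
force: [0.1, -0.9, 1.1]
width: 0.0004
gripper_force: 0.0
t: 6.33
eef_pos: [0.6288, -0.1274, 0.1827]
ee_rot: [-3.141, 0.001, -3.091]
force: [0.3, 0.7, 1.1]
width: 0.0006
gripper_force: 0.3
t: 6.75
eef_pos: [0.5884, -0.1295, 0.1915]
ee_rot: [3.142, 0.001, -3.091]
force: [-0.1, -0.3, 0.7]
width: 0.0002
gripper_force: 0.0
t: 7.17
eef_pos: [0.5664, -0.1304, 0.1926]
ee_rot: [3.141, -0.0, -3.091]
force: [0.5, 0.1, -0.7]
width: 0.0008
gripper_force: 0.0
```

```bash
python3 -m crank '[{"dx":0.008,"dy":0,"dz":0.01,"twist":0,"grip":-1},{"dx":0.008,"dy":0,"dz":0.045,"twist":0,"grip":-1},{"dx":-0.02,"dy":-0.005,"dz":0.06,"twist":0,"grip":-1},{"dx":-0.055,"dy":-0.02,"dz":0.06,"twist":0,"grip":-1},{"dx":-0.09,"dy":-0.03,"dz":0.06,"twist":0,"grip":-1}]'
python3 -m crank '[{"dx":-0.03,"dy":-0.01,"dz":0,"twist":0,"grip":-1},{"dx":-0.046,"dy":-0.016,"dz":-0.02,"twist":0,"grip":-1},{"dx":-0.046,"dy":-0.016,"dz":-0.05,"twist":0,"grip":-1},{"dx":-0.046,"dy":-0.016,"dz":-0.08,"twist":0,"grip":-1},{"dx":-0.046,"dy":-0.016,"dz":-0.108,"twist":0,"grip":-1}]'
python3 - <<'E'
from h import *
import cv2
t=arm.grab_frame("side")[150:270,260:420];u=arm.grab_frame("top")[190:290,235:335]
cv2.imwrite("pics/e.png",np.hstack([cv2.resize(t,(480,360),interpolation=cv2.INTER_CUBIC)[:,:400],cv2.resize(u,(360,360),interpolation=cv2.INTER_CUBIC)])[:,:,::-1])
print(arm.get_state()["eef_pos"],arm.get_state()["force"])
E
```

```text
t: 7.58
eef_pos: [0.4771, -0.1606, 0.253]
ee_rot: [-3.141, 0.001, -3.09]
force: [-0.8, -0.2, -0.6]
width: 0.0006
gripper_force: 0.0
t: 8.0
eef_pos: [0.431, -0.1765, 0.1438]
ee_rot: [3.142, 0.002, -3.092]
force: [-0.2, 0.1, -1.1]
width: 0.0004
gripper_force: 0.0
[ 0.42826951 -0.17612621  0.14098983] [ 0.45009923 -0.2057602   0.4623092 ]
```

View pics/e.png

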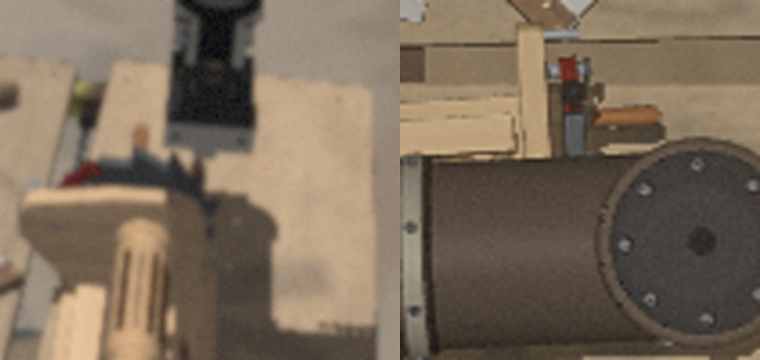

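The pawl is down again: red lies on the teeth at (80,175) in the side crop, with the ball inboard at (573,95) in the top crop. I'll approach the peg and push gently until it stops.

```bash
python3 -m crank '[{"dx":0.01,"dy":0,"dz":0,"twist":0,"grip":-1},{"dx":0.02,"dy":0.001,"dz":0,"twist":0,"grip":-1},{"dx":0.03,"dy":0.001,"dz":0.001,"twist":0,"grip":-1},{"dx":0.04,"dy":0.002,"dz":0.001,"twist":0,"grip":-1},{"dx":0.042,"dy":0.002,"dz":0.001,"twist":0,"grip":-1}]'
python3 -m crank '[{"dx":0.001,"dy":0,"dz":0,"twist":0,"grip":-1},{"dx":0.002,"dy":0,"dz":0,"twist":0,"grip":-1},{"dx":0.003,"dy":0,"dz":0,"twist":0,"grip":-1},{"dx":0.003,"dy":0,"dz":0,"twist":0,"grip":-1},{"dx":0.003,"dy":0,"dz":0,"twist":0,"grip":-1}]'
python3 -m crank '[{"dx":0.0005,"dy":0,"dz":0,"twist":0,"grip":-1},{"dx":0.001,"dy":0,"dz":0,"twist":0,"grip":-1},{"dx":0.001,"dy":0,"dz":0,"twist":0,"grip":-1},{"dx":0.001,"dy":0,"dz":0,"twist":0,"grip":-1},{"dx":0.001,"dy":0,"dz":0,"twist":0,"grip":-1}]'
```

```text
t: 8.52
eef_pos: [0.4757, -0.1742, 0.1465]
ee_rot: [-3.141, 0.002, -3.091]
force: [-1.1, -0.1, 1.1]
width: 0.0007
gripper_force: 0.5
t: 8.93
eef_pos: [0.4758, -0.1743, 0.1456]
ee_rot: [3.141, -0.0, -3.091]
force: [-0.7, 0.7, -0.2]
width: 0.0007
gripper_force: 0.4
t: 9.35
eef_pos: [0.4768, -0.1743, 0.1455]
ee_rot: [3.141, -0.001, -3.091]
force: [-3.0, 0.8, 1.2]
width: 0.0003
gripper_force: 1.5
```

```bash
for i in 1; do python3 -m crank '[{"dx":0.0005,"dy":0,"dz":0,"twist":0,"grip":-1},{"dx":0.0005,"dy":0,"dz":0,"twist":0,"grip":-1},{"dx":0.0005,"dy":0,"dz":0,"twist":0,"grip":-1},{"dx":0.0005,"dy":0,"dz":0,"twist":0,"grip":-1},{"dx":0.0005,"dy":0,"dz":0,"twist":0,"grip":-1}]'; done
python3 -m crank '[{"dx":0.0005,"dy":0,"dz":0,"twist":0,"grip":-1},{"dx":0.0005,"dy":0,"dz":0,"twist":0,"grip":-1},{"dx":0.0005,"dy":0,"dz":0,"twist":0,"grip":-1},{"dx":0.0005,"dy":0,"dz":0,"twist":0,"grip":-1},{"dx":0.0005,"dy":0,"dz":0,"twist":0,"grip":-1}]'
```

```text
t: 9.77
eef_pos: [0.4769, -0.1743, 0.1454]
ee_rot: [3.141, -0.001, -3.091]
force: [-4.4, 0.9, 2.2]
width: 0.0003
gripper_force: 2.4
t: 10.18
eef_pos: [0.4769, -0.1743, 0.1454]
ee_rot: [3.141, -0.002, -3.091]
force: [-5.9, 1.6, 4.2]
width: 0.0002
gripper_force: 3.1
```

The TCP has stopped at 0.4769 while the force rises, so the tooth is bearing on the pawl at about the predicted 0.524. I'll back off and check.

```bash
python3 -m crank '[{"dx":-0.005,"dy":0,"dz":0,"twist":0,"grip":-1},{"dx":-0.015,"dy":0,"dz":0,"twist":0,"grip":-1},{"dx":-0.03,"dy":0,"dz":0,"twist":0,"grip":-1},{"dx":-0.045,"dy":0,"dz":0.01,"twist":0,"grip":-1},{"dx":-0.045,"dy":0,"dz":0.05,"twist":0,"grip":-1}]'
python3 -m crank '[{"dx":0,"dy":-0.03,"dz":0.04,"twist":0,"grip":-1},{"dx":0,"dy":-0.07,"dz":0.06,"twist":0,"grip":-1},{"dx":0,"dy":-0.11,"dz":0.06,"twist":0,"grip":-1},{"dx":0,"dy":-0.15,"dz":0.06,"twist":0,"grip":-1},{"dx":0,"dy":-0.19,"dz":0.06,"twist":0,"grip":-1}]'
python3 -m crank '[{"dx":0,"dy":-0.04,"dz":0,"twist":0,"grip":-1},{"dx":0,"dy":-0.06,"dz":0,"twist":0,"grip":-1},{"dx":0,"dy":-0.06,"dz":0,"twist":0,"grip":-1},{"dx":0,"dy":-0.06,"dz":0,"twist":0,"grip":-1},{"dx":0,"dy":-0.06,"dz":0,"twist":0,"grip":-1}]'
python3 - <<'E'
from h import *
import cv2
t=arm.grab_frame("side")[150:270,260:420];u=arm.grab_frame("top")[190:290,225:335]
cv2.imwrite("pics/f.png",np.hstack([cv2.resize(t,(480,360),interpolation=cv2.INTER_CUBIC)[:,:300],cv2.resize(u,(495,450),interpolation=cv2.INTER_CUBIC)[:360]])[:,:,::-1])
X=np.load("X.npy")
P=j2w(X,np.array([[57,-143,205],[12,-208,151],[46,-208,93],[-46,-208,117]])/1e3);print(((proj("top",P)-[225,190])*4.5+[300,0]).round(0))
E
```

```text
t: 10.6
eef_pos: [0.4268, -0.1737, 0.1908]
ee_rot: [3.139, -0.01, -3.093]
force: [0.4, 0.5, -1.5]
width: 0.0007
gripper_force: 0.0
t: 11.02
eef_pos: [0.4333, -0.3619, 0.2572]
ee_rot: [-3.14, 0.004, -3.09]
force: [1.4, 0.5, 0.3]
width: 0.0005
gripper_force: 0.0
t: 11.43
eef_pos: [0.4329, -0.4197, 0.2555]
ee_rot: [-3.141, 0.0, -3.092]
force: [0.1, 0.2, -0.5]
width: 0.0008
gripper_force: 0.0
[[567. 116.]
 [685. 198.]
 [674. 146.]
 [688. 303.]]
```

View pics/f.png

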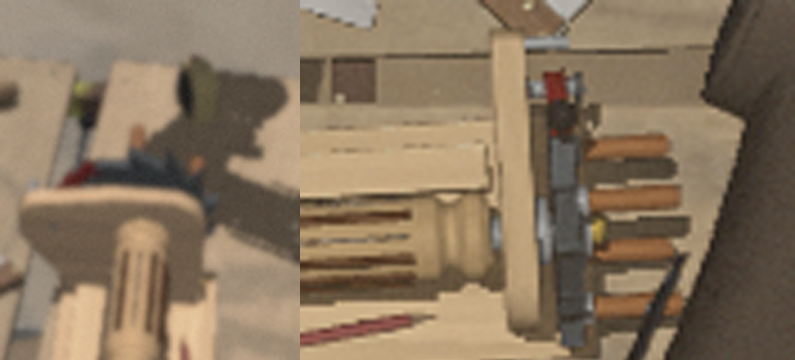

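Peg tips at (680,196), (668,143) and (685,303) match the 0.524 predictions. The ball at (563,117) matches pawl 0.

```bash
python3 -c "
from station import arm
print(arm.job_done())"
```

```text
the job is handed in; nothing more can be done
None
```

The job is handed in: I lifted the pawl, pushed the wheel back one notch (0.524 rad), and dropped the pawl into the teeth with the tooth bearing on it; contact forces read about 6 N at most per axis, and the loose items were not touched.

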